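# Hang the sensor carrier at the leak nozzle and hold the run plunger at half travel

### The job

Hang the sensor carrier by its hook on the left end of the rail, as seen from the robot, slide it along without lifting it off until its sensor is square in front of the nozzle, and let go of it. Then press the hold-to-run plunger down to half of its 20 mm travel, where the dark ring on its stem meets the collar (never on to the bottom, which trips the test), and finish while still holding it there. Leave the jar, the bin and the ring gauge where they are.

Things in the scene. Friction and masses are not known exactly. Their poses are not given: they have to be found in the camera images.
- carrier: loose C-shaped aluminium carrier, 69 x 50 x 174 mm, 0.27 kg, stands upright on its tray. Origin: centre of underside; z up, x to its open side. Tray x -30..+36 mm, rim to z 13; a sensor cell (21 mm wide, top z 33) is fixed on it at x 0; back strip x -30..-26. The rail enters from the open side between sensor and hook (window z 33..103 mm), then the carrier is lowered onto it
- carrier_grip (a point): centre of the upright grip tab on top of the carrier, 152 mm above its underside, straight above the hook; the tab is 30 mm in carrier x, 12 mm thick in carrier y, and reaches 22 mm above and 22 mm below this point (below it is the 36 mm wide top of the hook). Axes as the carrier's
- carrier_seat (a point): point in the carrier's inverted-V hook where the rail's axis lies when it hangs, 111.5 mm above its underside, 40.5 mm straight below carrier_grip. The V's inner apex is 8.5 mm above this point, its legs go down at 45 degrees to 8.5 mm below it and 17 mm to either side (x); it is 36 mm long in y. Axes as the carrier's
- rail_stand: fixed aluminium stand: foot plate 150 x 400 x 10 mm (x -50..+100 from the origin) with a post near each end and the rail between. Origin: on the bench below the middle of the rail; y along the rail to the left as seen from the robot, x away from the robot across the rail, z up
- rail_mid (a point): middle of the rail's axis, 175 mm above the bench; axes as the stand's. Round 12 mm bar along y, free for 165 mm to either side (posts end 10 mm above the axis). The carrier is hung on at its left end, 55 to 135 mm to +y of this point, with its x axis along the stand's x (back strip towards the robot); its underside is then 63.5 mm above the bench
- nozzle_tip (a point): tip of the steel nozzle, 85 mm above the bench, pointing along the stand's -x at the hanging sensor, 44 mm beyond the rail's axis, 8 mm clear of the hanging carrier's tray; it stands 10 to 90 mm right (-y) of the rail's middle. Axes as the stand's: the carrier is in place when its middle has the same y as the tip
- hold_box: fixed grey box, 90 x 90 x 50 mm with a 6 mm collar on top, that carries the hold-to-run plunger. Origin: centre of its underside, z up
- plunger_top (a point): centre of the top of the plunger's round grey mushroom head (48 mm across, flat middle 34 mm), 90 mm above the bench when up; it goes straight down with the plunger
- plunger (a joint): travel of the spring plunger in m: 0 up, 0.020 at the bottom; the spring pushes back with about 3.3 N at the start, 6.8 N at half travel and 10 N at the bottom and returns it when let go. The dark ring on its 18 mm stem is level with the collar's top at 0.010
- swab_jar: bystander: white jar with swabs, 45 mm across, 78 mm high; origin centre of underside
- cap_bin: bystander: small bin with caps, 64 x 94 x 34 mm; origin centre of underside
- ring_gauge: bystander: steel ring, 40 mm across, 14 mm high; origin centre of underside
Things that resemble listed ones, but are neither listed nor needed, are in the scene too. Several things have the shape of the hold_box; the one meant has the colours described above.

How it is judged:
By the outcome, as a careful person would: the job done as asked, in the order asked, and still so for the second after the job is handed in, while the arm keeps its last pose, push and grip.
It also fails if it takes over 58 s, if anything falls off the work surface, if the arm or the gripper's body presses on something with over 40 N, if the wrist force passes 120 N, or if a joint passes its speed limit or range.

### The arm

A 6-joint arm with a two-finger parallel gripper is mounted at the origin on a cart in front of the work surface, level with it; the furniture and walls round the work are solid. World frame = base frame: x ahead of the robot, y to its left, z up, the work surface at z = 0. Lengths are in m, angles in degrees, forces in N, time in s.
With the tool pointing down it reaches from about 0.3 to 0.875 m from the base axis. Payload 6.4 kg.
Tool frame: the origin (TCP) lies on the centre line of the jaws, within the pads' length; the fingertips stand 22 mm ahead of it and the grasp point (between the pads) lies 3 mm ahead of it; z points along the fingers, y is the direction in which the jaws open and shut (so a half turn about z gives the same grasp; the last joint's range is limited). The gripper opens to 85 mm and grips with 20 to 120 N. Pads are 22 mm wide; open, the fingers measure 114 mm over their backs; the gripper's body (76 mm by 85 mm) begins 54 mm behind the grasp point. The pads swing forward as they close: fully open they stand 13 mm farther back than shut.
Start: joints at [-77.653, 10.359, 92.074, -0, 77.567, -11.82], TCP at [0.235, -0.525, 0.253] pointing down, gripper open.
Joint ranges: [-171.53, 171.53], [-51.25, 118.39], [17.06, 147.69], [-65.23, 245.23], [0, 150.52], [-178.68, 178.68]. Speed limits (degrees/s): [147.25, 147.25, 172.46, 180, 180, 180].

### API

Orientations are given as [roll, pitch, yaw] about the fixed x, y, z axes, in that order (R = Rz(yaw) Ry(pitch) Rx(roll)).
In Python, from station import r, vision, ticket gives the robot as it stands. The module is installed in compiled form; this text tells all that it offers.
- The arm moves only by the shell command python3 -m jog 'ROWS' [FORCE]. ROWS is a JSON object of lists of equal length, an entry for each row: "twist": the turn, a rotation vector about the tool's x, y, z in degrees, a list of three; "translation": the shift along the tool's x, y, z in cm, a list of three; "fingers": the gripper command: -1 is fully open, 1 is shut, values between are in proportion. A call has 1 to 20 rows; each row is the pose to reach, as a shift and turn from the pose commanded when the call began, along the tool's axes at that moment; what a row does not reach only later rows make up. A row lasts 1/10 s, in which the tool goes at most 50 mm and 8.59 degrees, less where a joint would pass 70% of its speed; a pose out of reach is approached as far as the arm can. A call with a gripper value outside its range is refused whole. The fingers move at their own pace and stop on an object; FORCE is the grip in N (left out, the last holds). Time passes only in rows, so rows that repeat a pose let the fingers close. It gives the time, the measured TCP pose, the force and the opening at its end, in the units of the state.
- r.get_state(): the state, without advancing time (a new reading comes with each control period).
- vision.camera(name): name is "scene" or "top"; returns the picture (400x640x3 uint8, red, green, blue); there is no depth.
- vision.get_calibration(name): a dict with "fx", "fy", "cx", "cy" (pixels), "position" and "rotation" of the camera in the world. Camera axes: x right, y down, z forward; pixel columns grow to the right and rows downward; lengths in m; the calibration is good to about 2 mm. A picture is of the moment at which its call begins. get_calibration takes no time and is no camera call.
- ticket.close_job(): hands the job in, once; it reports no verdict.
The state is a dict: "time_s": time; "joint_positions": joint angles; "qd": joint speeds; "tau": joint torques, N m; "position": TCP position; "tcp_rot": TCP orientation; "ft_force": force on the tool from outside, world axes, zero at the start; "torque": the same for the moment, N m; "opening": opening from 0.0 (shut) to 1.0 (fully open).
Only numpy, scipy, OpenCV 4.12 (cv2) and the standard library are available. Lean on these libraries where they do the work, as an engineer would, in place of code of your own. Each camera call takes 0.05 s, during which the arm holds its last target.

## Working session

There is one attempt and no reset: what is moved stays moved. The work goes in short steps, Python scripts to look and compute and a shell command to move; the robot and the scene stay as the last step left them, time stands still between calls to the robot, and variables do not carry over. Pictures are saved under pics/ and viewed, and the job is handed in when it is done.

```bash
mkdir -p pics; python3 - <<'E'
from station import r, vision
import cv2
for n in("scene","top"):
    cv2.imwrite(f"pics/{n}0.png",cv2.cvtColor(vision.camera(n),cv2.COLOR_RGB2BGR))
    c=vision.get_calibration(n);print(n,c)
print(r.get_state())
E
```

```text
scene {'fx': 381.22623831379303, 'fy': 381.22623831379303, 'cx': 317.75120627670384, 'cy': 198.7746322499142, 'position': array([-0.42274998,  0.39781875,  0.77001658]), 'rotation': array([-121.14139618,   -1.41898533, -116.37121432])}
top {'fx': 374.3702128163263, 'fy': 374.3702128163263, 'cx': 319.45566444608534, 'cy': 199.69236114820842, 'position': array([ 0.45964573, -0.06989952,  1.29887703]), 'rotation': array([-1.78086412e+02,  1.54075277e-01, -9.00390020e+01])}
{'time_s': 0.1, 'joint_positions': array([-7.76526269e+01,  1.03972043e+01,  9.21256382e+01,  1.53134254e-03,
        7.75686277e+01, -1.18189979e+01]), 'qd': array([ 2.20477426e-02, -1.00379053e-01, -6.64123501e-02, -2.54922383e-05,
        2.32013646e-05, -1.47364280e-02]), 'tau': array([ 9.07004487e-04, -4.45874012e+01, -3.52236664e+01, -1.87852829e-04,
        4.09216475e-03,  2.16288265e-05]), 'position': array([ 0.23533024, -0.52413049,  0.2524809 ]), 'tcp_rot': array([-1.79910775e+02, -2.01981973e-02,  2.41660243e+01]), 'ft_force': array([ 0.2525269 ,  0.28773831, -0.64011172]), 'torque': array([0.00691379, 0.02269933, 0.04966011]), 'opening': 0.9985789272312995}
```

View pics/scene0.png

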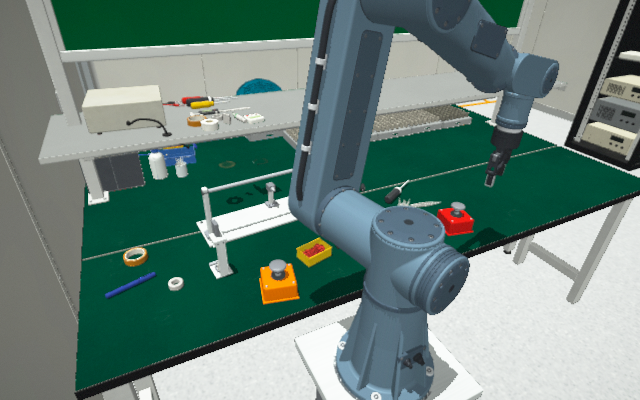

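View pics/top0.png

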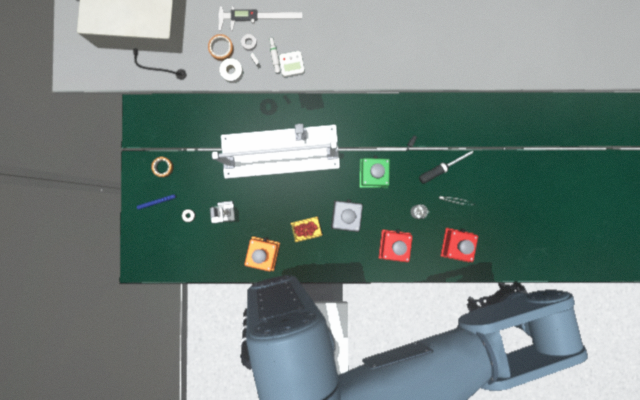

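The top view shows the carrier near (222,212), the rail stand at (280,152), the nozzle near (299,132) and the grey hold box at (347,215). The scene view shows the carrier at (220,250), and the arm blocks the grey box there. I'll zoom in.

```bash
python3 - <<'E'
import cv2
t=cv2.imread("pics/top0.png"); s=cv2.imread("pics/scene0.png")
cv2.imwrite("pics/t1.png",cv2.resize(t[110:250,200:400],(800,560),interpolation=cv2.INTER_CUBIC))
cv2.imwrite("pics/s1.png",cv2.resize(s[160:310,170:330],None,fx=4,fy=4,interpolation=cv2.INTER_CUBIC)[:600])
E
```

```text
(no output)
```

View pics/t1.png

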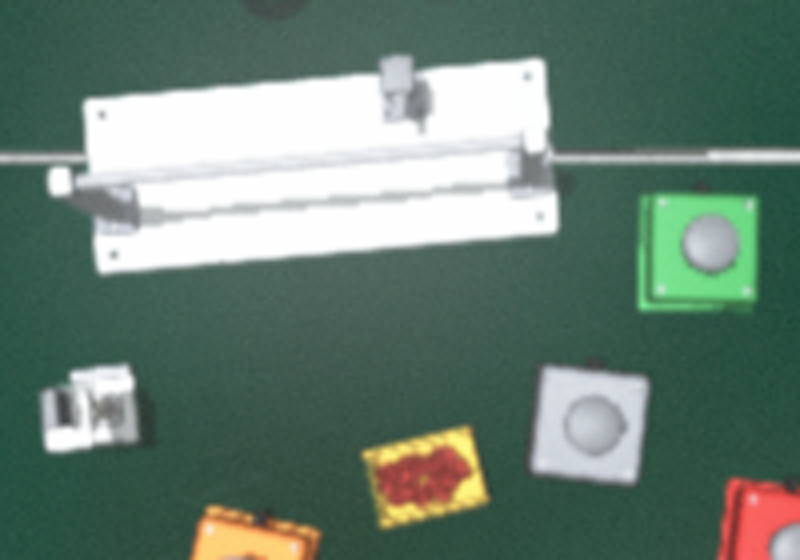

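View pics/s1.png

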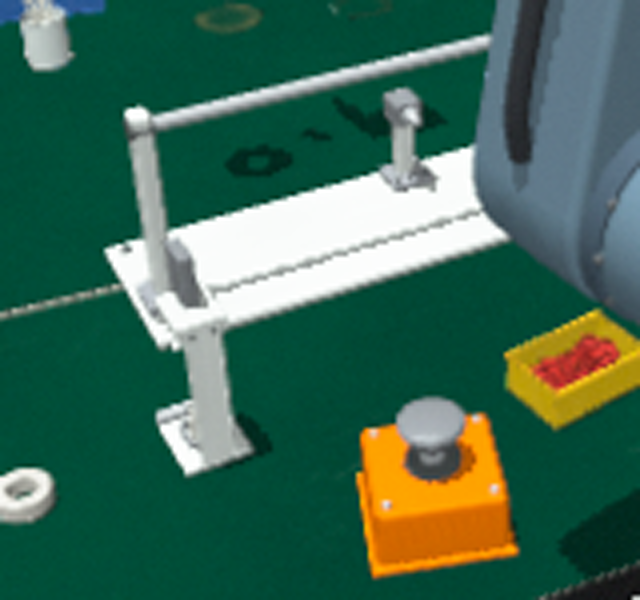

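```bash
cat > h.py <<'E'
import numpy as np, cv2
from scipy.spatial.transform import Rotation as R
from station import r, vision
def cal(n):
    c=vision.get_calibration(n); return c,R.from_euler('xyz',c['rotation'],degrees=True).as_matrix()
def ray(n,u,v):
    c,M=cal(n); return c['position'],M@np.array([(u-c['cx'])/c['fx'],(v-c['cy'])/c['fy'],1])
def plane(n,u,v,z):
    p,d=ray(n,u,v); return p+d*(z-p[2])/d[2]
def proj(n,P):
    c,M=cal(n); q=M.T@(np.array(P)-c['position']); return np.array([c['fx']*q[0]/q[2]+c['cx'],c['fy']*q[1]/q[2]+c['cy']])
def crop(n,name,x0,y0,x1,y1,f,img=None):
    i=cv2.cvtColor(vision.camera(n),cv2.COLOR_RGB2BGR) if img is None else img
    cv2.imwrite(name,cv2.resize(i[y0:y1,x0:x1],None,fx=f,fy=f,interpolation=cv2.INTER_NEAREST)); return i
E
python3 - <<'E'
from h import *
t=cv2.imread("pics/top0.png");s=cv2.imread("pics/scene0.png")
for img,nm in((t,"top"),(s,"scene")):
    g=img.min(2); m=(g>150).astype(np.uint8)
    cs,_=cv2.findContours(m,cv2.RETR_EXTERNAL,cv2.CHAIN_APPROX_NONE)
    for c in cs:
        x,y,w,h=cv2.boundingRect(c)
        if cv2.contourArea(c)>80 and (150<x<400 and 110<y<290): print(nm,x,y,w,h,cv2.minAreaRect(c),[tuple(a[0]) for a in cv2.approxPolyDP(c,2,True)][:14])
for z in(0,.01,.06): print(plane("top",347,215,z))
crop("","pics/t2.png",205,195,245,225,16,t)
crop("","pics/t3.png",210,120,290,180,10,t)
crop("","pics/t4.png",270,115,345,175,10,t)
crop("","pics/s2.png",195,180,245,285,5,s)
E
```

```text
top 186 284 73 116 ((222.0, 341.5), (115.0, 72.0), 90.0) [(np.int32(188), np.int32(284)), (np.int32(186), np.int32(399)), (np.int32(258), np.int32(399)), (np.int32(252), np.int32(371)), (np.int32(242), np.int32(365)), (np.int32(239), np.int32(357)), (np.int32(240), np.int32(345)), (np.int32(245), np.int32(339)), (np.int32(241), np.int32(337)), (np.int32(245), np.int32(327)), (np.int32(242), np.int32(325)), (np.int32(245), np.int32(317)), (np.int32(242), np.int32(313)), (np.int32(246), np.int32(307))]
top 316 283 184 91 ((407.46246337890625, 302.5334777832031), (82.12796783447266, 180.84152221679688), 68.29011535644531) [(np.int32(316), np.int32(304)), (np.int32(325), np.int32(316)), (np.int32(335), np.int32(339)), (np.int32(337), np.int32(370)), (np.int32(341), np.int32(373)), (np.int32(362), np.int32(364)), (np.int32(361), np.int32(360)), (np.int32(364), np.int32(357)), (np.int32(456), np.int32(327)), (np.int32(457), np.int32(319)), (np.int32(468), np.int32(312)), (np.int32(466), np.int32(304)), (np.int32(469), np.int32(296)), (np.int32(477), np.int32(299))]
top 252 250 13 13 ((258.
[... 2885 characters left out ...]
2(206), np.int32(219)), (np.int32(202), np.int32(220)), (np.int32(202), np.int32(223)), (np.int32(196), np.int32(222)), (np.int32(209), np.int32(245))]
scene 201 169 92 23 ((246.783935546875, 180.37229919433594), (5.166443347930908, 93.16481018066406), 78.31063079833984) [(np.int32(292), np.int32(169)), (np.int32(201), np.int32(189)), (np.int32(213), np.int32(190))]
scene 175 158 11 19 ((180.0, 167.0), (10.0, 18.0), -0.0) [(np.int32(180), np.int32(158)), (np.int32(175), np.int32(166)), (np.int32(176), np.int32(173)), (np.int32(183), np.int32(176)), (np.int32(185), np.int32(163))]
[ 0.44988498 -0.16186978  0.        ]
[ 0.44996013 -0.16116171  0.01      ]
[ 0.45033586 -0.15762133  0.06      ]
```

View pics/t2.png

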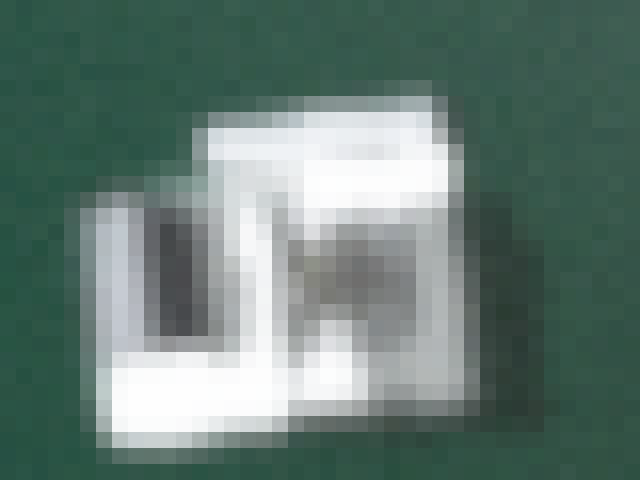

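View pics/t3.png

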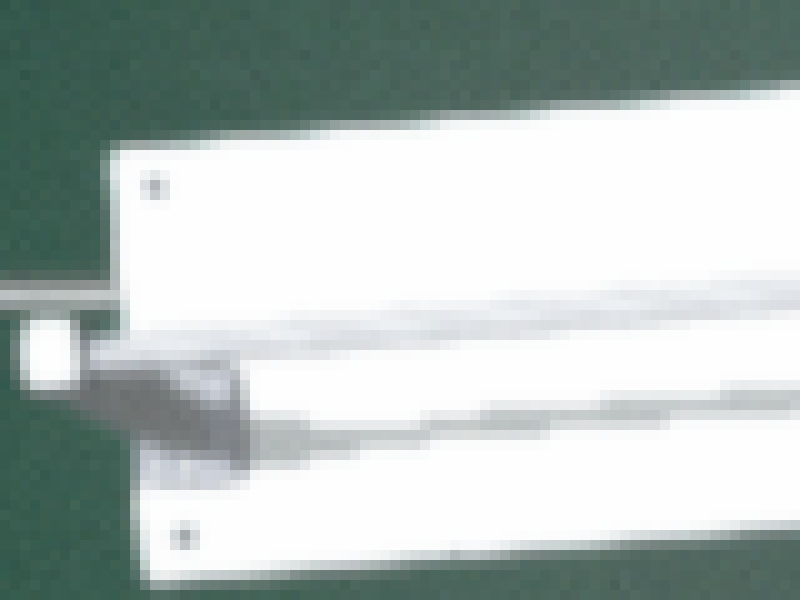

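View pics/t4.png

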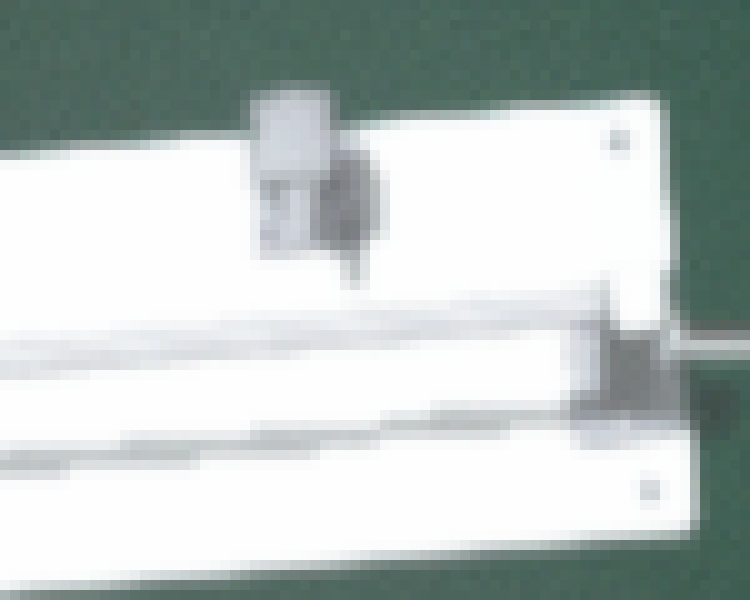

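View pics/s2.png

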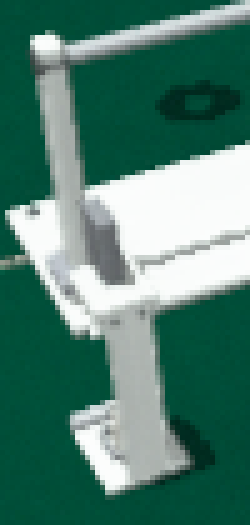

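```bash
python3 - <<'E'
from h import *
np.set_printoptions(precision=4,suppress=True)
def z2(x,y,f,x0,y0): return x0+x/f-.5,y0+y/f-.5
P=lambda x,y,f,x0,y0,z:plane("top",*z2(x,y,f,x0,y0),z)
# carrier
print("tray TR,TL,BR",P(460,95,16,205,195,0.0),P(195,120,16,205,195,.013),P(478,412,16,205,195,0.0))
a=P(82,198,16,205,195,.174);b=P(145,352,16,205,195,.174);print("tab",a,b,(a+b)/2)
# stand holes & plate corners
H=[P(155,187,10,210,120,.01),P(185,537,10,210,120,.01),P(618,142,10,270,115,.01),P(650,490,10,270,115,.01)]
C=[P(108,148,10,210,120,.01),P(148,585,10,210,120,.01),P(662,95,10,270,115,.01),P(696,530,10,270,115,.01)]
for G in(H,C):
    G=np.array(G);print(G,G.mean(0))
    for i,j in((0,2),(1,3)):
        d=G[i]-G[j];print("yaw",np.degrees(np.arctan2(-d[0],d[1])),np.linalg.norm(d))
    for i,j in((0,1),(2,3)):
        d=G[i]-G[j];print("yaw",np.degrees(np.arctan2(d[1],d[0])),np.linalg.norm(d))
# rail ends post top
pl=P(50,355,10,210,120,.185);print("post L top",pl)
print("rail pts",P(300,337,10,210,120,.175),P(500,335,10,270,115,.175))
print("box top", [plane("top",u,v,.05) for u,v in((336,202),(333,226),(358,229),(361,206))], plane("top",346.98,215.62,.05))
E
```

```text
tray TR,TL,BR [0.5007 0.233  0.    ] [0.4949 0.2869 0.013 ] [0.432  0.2286 0.    ]
tab [0.4759 0.2634 0.174 ] [0.447  0.2513 0.174 ] [0.4614 0.2573 0.174 ]
[[ 0.7162  0.2608  0.01  ]
 [ 0.5945  0.2495  0.01  ]
 [ 0.7489 -0.1077  0.01  ]
 [ 0.6278 -0.1185  0.01  ]] [0.6719 0.071  0.01  ]
yaw 5.06880369236382 0.36991971261970286
yaw 5.164761494398933 0.3695041376415557
yaw 5.312903374318565 0.12220463405914303
yaw 5.118066780058662 0.12158473226491562
[[ 0.7298  0.2772  0.01  ]
 [ 0.5779  0.2621  0.01  ]
 [ 0.7653 -0.123   0.01  ]
 [ 0.6139 -0.1344  0.01  ]] [0.6717 0.0705 0.01  ]
yaw 5.062418687474631 0.4017390354909002
yaw 5.186391853110385 0.3981564344573019
yaw 5.6635829983873105 0.15266447476416833
yaw 4.314433276244049 0.15180750119674205
post L top [0.6309 0.2469 0.185 ]
rail pts [0.6378 0.1743 0.175 ] [ 0.6533 -0.0671  0.175 ]
box top [array([ 0.4936, -0.1218,  0.05  ]), array([ 0.4137, -0.1116,  0.05  ]), array([ 0.4037, -0.1948,  0.05  ]), array([ 0.4802, -0.2051,  0.05  ])] [ 0.4482 -0.1583  0.05  ]
```

```bash
python3 - <<'E'
from h import *
np.set_printoptions(precision=4,suppress=True)
yaw=np.radians(5.13);ex=np.array([np.cos(yaw),np.sin(yaw),0]);ey=np.array([-np.sin(yaw),np.cos(yaw),0]);o=np.array([.6469,.0686,0])
for k in range(-60,10,10):
    p=o+ex*.044+ey*k/1000+[0,0,.085]; print(k,proj("top",p),proj("scene",p))
for u in (298.5,294.8,302.5): 
    for z in(.085,.1): q=plane("top",u,128,z);print(u,z,q,(q-o)@ex,(q-o)@ey)
t=cv2.imread("pics/top0.png");s=cv2.imread("pics/scene0.png")
def st(i): return cv2.convertScaleAbs(i,alpha=1.0,beta=0)
i=t.copy(); g=((t.astype(float)/255)**3*255).astype(np.uint8)
crop("","pics/t5.png",285,115,315,150,16,g)
crop("","pics/s3.png",255,170,300,215,12,s)
E
```

```text
-60 [295.0648 139.7001] [270.2817 192.0453]
-50 [292.0119 139.9762] [267.7173 192.7335]
-40 [288.959  140.2523] [265.1355 193.4264]
-30 [285.906  140.5284] [262.5361 194.124 ]
-20 [282.8531 140.8046] [259.9188 194.8264]
-10 [279.8001 141.0807] [257.2836 195.5336]
0 [276.7471 141.3568] [254.6302 196.2457]
298.5 0.085 [0.7345 0.0016 0.085 ] 0.0812700549259117 -0.07455351504425664
298.5 0.1 [0.7311 0.0007 0.1   ] 0.0778081106692809 -0.07512994578137536
294.8 0.085 [0.7345 0.0137 0.085 ] 0.08236617670525961 -0.0625181906842253
294.8 0.1 [0.7311 0.0127 0.1   ] 0.07889068756202117 -0.06324334312983809
302.5 0.085 [ 0.7345 -0.0115  0.085 ] 0.08008512441637852 -0.0875639517448336
302.5 0.1 [ 0.7311 -0.0122  0.1   ] 0.07663782246472857 -0.08797961121260539
```

View pics/t5.png

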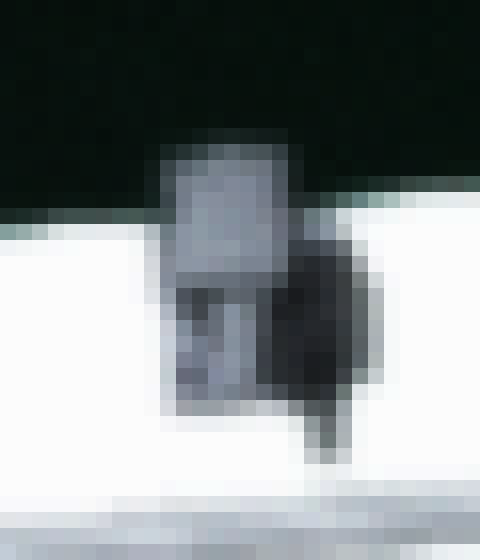

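View pics/s3.png

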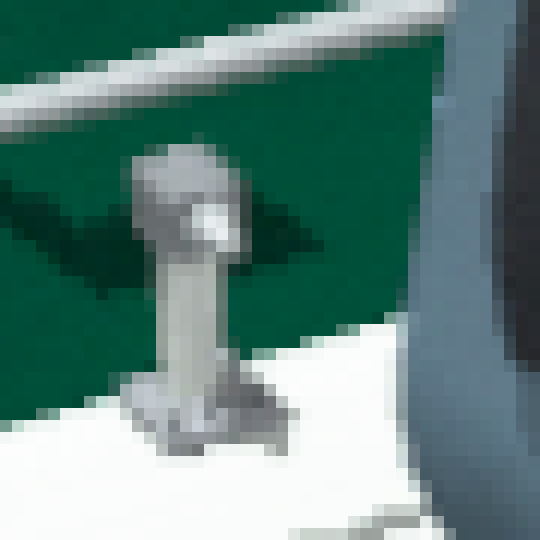

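```bash
python3 - <<'E'
from h import *
yaw=np.radians(5.13);ex=np.array([np.cos(yaw),np.sin(yaw),0]);ey=np.array([-np.sin(yaw),np.cos(yaw),0]);o=np.array([.6469,.0686,0])
t=cv2.imread("pics/top0.png");s=cv2.imread("pics/scene0.png");g=((t.astype(float)/255)**3*255).astype(np.uint8)
out=[]
for n,img,x0,y0 in(("top",g,283,115),("scene",s,255,168)):
    f=14;c=cv2.resize(img[y0:y0+40,x0:x0+28],None,fx=f,fy=f,interpolation=cv2.INTER_NEAREST)
    for k,col in((-65,(0,0,255)),(-70,(0,255,255)),(-75,(255,0,0))):
        pts=[]
        for X,z in((.044,.085),(.085,.085)):
            u=proj(n,o+ex*X+ey*k/1000+[0,0,z]);pts.append(tuple(int(round(a)) for a in ((u-[x0,y0]+.5)*f)))
        cv2.line(c,pts[0],pts[1],col,1);cv2.circle(c,pts[0],4,col,-1)
    out.append(c)
cv2.imwrite("pics/o1.png",np.hstack(out))
E
```

```text
(no output)
```

View pics/o1.png

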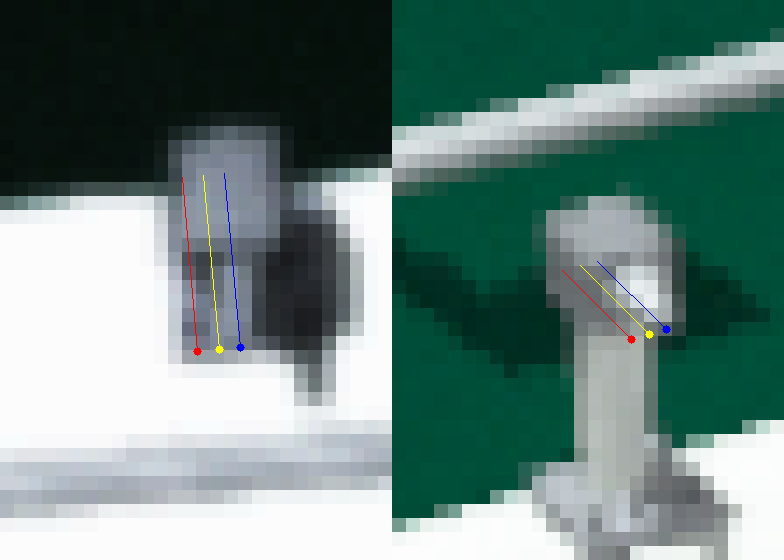

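```bash
cat >> h.py <<'E'
def go(x,y,z,yaw):
    """rows needed (cm, deg) in the tool frame to reach tool-down pose x,y,z,yaw"""
    s=r.get_state(); M=R.from_euler('xyz',s['tcp_rot'],degrees=True)
    T=R.from_euler('xyz',[180,0,yaw],degrees=True)
    t=M.inv().apply(np.array([x,y,z])-s['position'])*100
    w=(M.inv()*T).as_rotvec(degrees=True)
    print("trans cm",t.round(2),"twist",w.round(2),"| now",s['position'].round(4),s['tcp_rot'].round(2),"F",s['ft_force'].round(2),"open",round(s['opening'],3),"t",s['time_s'],"q",s['joint_positions'].round(1))
E
python3 - <<'E'
from h import *
go(.4625,.2568,.29,4.5)
print(plane("top",348.25,215.75,.085))
print(proj("scene",[.4625,.2568,.174]),proj("scene",[.4625-.030,.2568-.025,0]),proj("scene",[.4625-.030,.2568+.025,0]))
E
```

```text
trans cm [ 52.7  -61.96  -3.64] twist [-0.09 -0.   19.67] | now [ 0.2353 -0.5241  0.2525] [-1.7991e+02 -2.0000e-02  2.4170e+01] F [ 0.25  0.29 -0.64] open 0.999 t 0.1 q [-77.7  10.4  92.1   0.   77.6 -11.8]
[ 0.4480938  -0.15989144  0.085     ]
[214.26329879 221.47321616] [232.15411967 273.90181063] [215.02414151 278.9158261 ]
```

```bash
python3 -m jog '{"twist":[[0,0,4],[0,0,8],[0,0,12],[0,0,16],[0,0,19.7],[0,0,19.7],[0,0,19.7],[0,0,19.7],[0,0,19.7],[0,0,19.7],[0,0,19.7],[0,0,19.7],[0,0,19.7],[0,0,19.7],[0,0,19.7],[0,0,19.7],[0,0,19.7],[0,0,19.7],[0,0,19.7],[0,0,19.7]],"translation":[[0,0,-2],[2.9,-3.4,-3.6],[5.8,-6.8,-3.6],[8.7,-10.2,-3.6],[11.6,-13.6,-3.6],[14.6,-17.2,-3.6],[17.6,-20.7,-3.6],[20.7,-24.3,-3.6],[23.8,-28,-3.6],[27,-31.7,-3.6],[30,-35.3,-3.6],[33,-38.8,-3.6],[36,-42.3,-3.6],[39,-45.9,-3.6],[42,-49.4,-3.6],[45,-52.9,-3.6],[48,-56.4,-3.6],[50.5,-59.4,-3.6],[52.7,-62,-3.6],[52.7,-62,-3.6]],"fingers":[-1,-1,-1,-1,-1,-1,-1,-1,-1,-1,-1,-1,-1,-1,-1,-1,-1,-1,-1,-1]}' 40; python3 - <<'E'
from h import *
go(.4625,.2568,.157,4.5)
i=crop("scene","pics/s4.png",170,110,300,290,4)
E
```

```text
time_s: 2.1
position: [0.4624, 0.26, 0.2885]
tcp_rot: [-179.9, 0.1, 4.7]
ft_force: [-0.6, 0.3, -1.1]
opening: 1.001
trans cm [-0.    0.34 13.15] twist [-0.05  0.05  0.18] | now [0.4624 0.26   0.2885] [-1.7995e+02  5.0000e-02  4.6800e+00] F [-0.64  0.34 -1.15] open 1.001 t 2.1 q [1.650e+01 3.000e+00 9.610e+01 1.000e-01 8.100e+01 1.018e+02]
```

```bash
python3 - <<'E'
from h import *
go(.4625,.2568,.157,4.5)
crop("scene","pics/s5.png",170,150,310,290,4)
E
```

```text
trans cm [ 0.06  0.14 13.14] twist [0.02 0.1  0.15] | now [0.462  0.2583 0.2884] [1.7998e+02 1.0000e-01 4.6500e+00] F [-0.02 -0.72 -0.4 ] open 1.0 t 2.15 q [ 16.3   2.9  96.2   0.   81.  101.7]
```

View pics/s5.png

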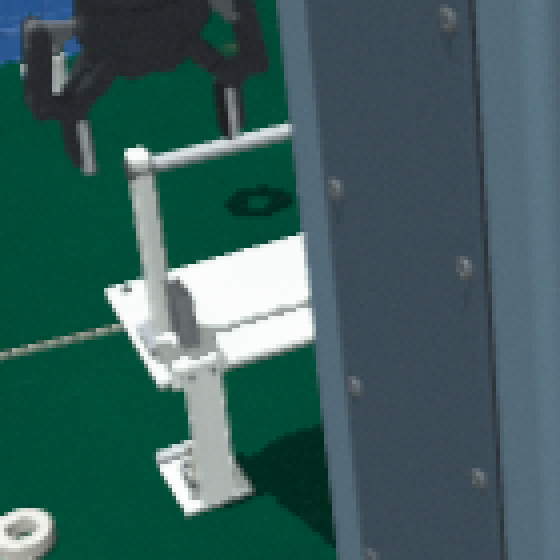

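The open jaws straddle the tab, with fingers at about (85,150) and (232,115) in the crop and the tab between and below them. Next I descend and grip.

```bash
python3 -m jog '{"twist":[[0,0,0],[0,0,0],[0,0,0],[0,0,0],[0,0,0],[0,0,0],[0,0,0],[0,0,0]],"translation":[[0,0,2.5],[0,0,5],[0,0,7.5],[0,0,9.5],[0,0,11],[0,0,12.2],[0,0,13],[0,0,13]],"fingers":[-1,-1,-1,-1,-1,-1,-1,-1]}' 40; python3 - <<'E'
from h import *
go(.4625,.2568,.157,4.5)
crop("scene","pics/s6.png",170,150,310,290,4)
crop("top","pics/t6.png",190,190,260,240,10)
E
```

```text
time_s: 3.0
position: [0.4619, 0.2561, 0.1585]
tcp_rot: [180.0, 0.1, 4.4]
ft_force: [-0.3, 1.0, 0.1]
opening: 1.0
trans cm [ 0.07 -0.07  0.15] twist [ 0.03  0.09 -0.08] | now [0.4619 0.2561 0.1585] [1.7997e+02 9.0000e-02 4.4200e+00] F [-0.3   0.97  0.09] open 1.0 t 3.0 q [ 16.1  10.6 103.5  -0.   65.9 101.7]
```

View pics/s6.png

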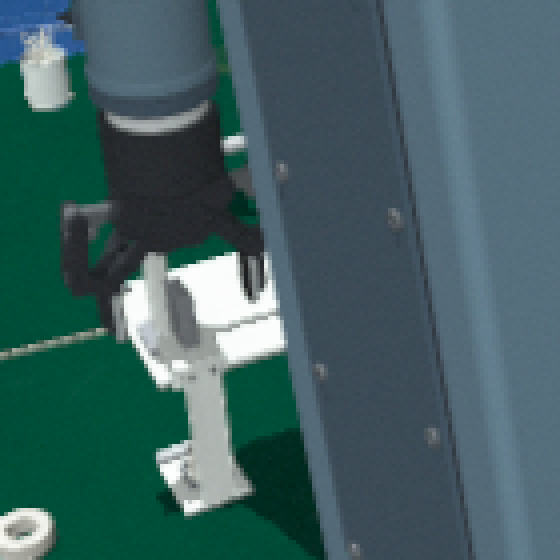

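View pics/t6.png

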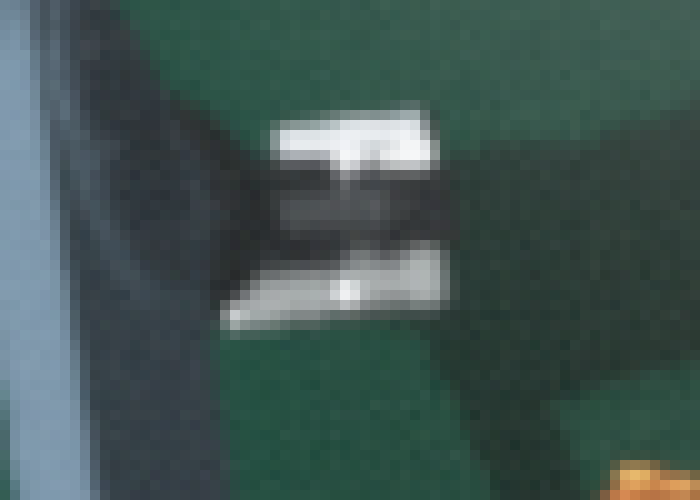

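```bash
python3 -m jog '{"twist":[[0,0,0],[0,0,0],[0,0,0],[0,0,0],[0,0,0],[0,0,0],[0,0,0],[0,0,0],[0,0,0],[0,0,0],[0,0,0],[0,0,0]],"translation":[[0,0,0.1],[0,0,0.1],[0,0,0.1],[0,0,0.1],[0,0,0.1],[0,0,0.1],[0,0,0.1],[0,0,0.1],[0,0,0.1],[0,0,0.1],[0,0,0.1],[0,0,0.1]],"fingers":[0,0.4,0.6,1,1,1,1,1,1,1,1,1]}' 40; python3 - <<'E'
from h import *
go(.4625,.2568,.157,4.5)
E
```

```text
time_s: 4.3
position: [0.4624, 0.2568, 0.1583]
tcp_rot: [-180.0, 0.0, 4.5]
ft_force: [-0.8, 0.2, 2.3]
opening: 0.133
trans cm [0.01 0.01 0.13] twist [-0.    0.   -0.03] | now [0.4624 0.2568 0.1583] [-180.      0.      4.47] F [-0.83  0.2   2.25] open 0.133 t 4.3 q [ 16.2  10.7 103.5   0.   65.8 101.7]
```

```bash
python3 -m jog '{"twist":[[0,0,0],[0,0,0],[0,0,0],[0,0,0],[0,0,0],[0,0,0],[0,0,0],[0,0,0]],"translation":[[0,0,-0.8],[0,0,-2.3],[0,0,-4],[0,0,-6],[0,0,-8],[0,0,-10],[0,0,-10.7],[0,0,-10.7]],"fingers":[1,1,1,1,1,1,1,1]}' 40; python3 - <<'E'
from h import *
yaw=np.radians(5.13);ex=np.array([np.cos(yaw),np.sin(yaw),0]);ey=np.array([-np.sin(yaw),np.cos(yaw),0]);o=np.array([.6469,.0686,0])
crop("scene","pics/s7.png",170,140,310,290,4)
crop("top","pics/t7.png",180,120,300,240,5)
for X in(-.1,-.05,0):
    p=o+ey*.085+ex*X;print(p);go(p[0],p[1],.265,5.1)
print(plane("scene",181,175,0), plane("top",420,211,0))
E
```

```text
time_s: 5.1
position: [0.4629, 0.2569, 0.2662]
tcp_rot: [-180.0, -0.1, 4.5]
ft_force: [0.4, 0.1, -3.9]
opening: 0.136
[0.53970022 0.14431794 0.        ]
trans cm [ 6.88 11.8  -0.08] twist [ 0.02  0.09 -0.64] | now [0.4619 0.2566 0.2642] [1.7998e+02 9.0000e-02 4.4600e+00] F [-0.28  1.08 -3.54] open 0.137 t 5.2 q [ 16.2   3.9  98.   -0.   78.2 101.7]
[0.58949994 0.14878873 0.        ]
trans cm [11.88 11.74 -0.09] twist [ 0.02  0.09 -0.64] | now [0.4619 0.2566 0.2642] [1.7998e+02 9.0000e-02 4.4600e+00] F [-0.28  1.08 -3.54] open 0.137 t 5.2 q [ 16.2   3.9  98.   -0.   78.2 101.7]
[0.63929966 0.15325952 0.        ]
trans cm [16.88 11.68 -0.1 ] twist [ 0.02  0.09 -0.64] | now [0.4619 0.2566 0.2642] [1.7998e+02 9.0000e-02 4.4600e+00] F [-0.28  1.08 -3.54] open 0.137 t 5.2 q [ 16.2   3.9  98.   -0.   78.2 101.7]
[1.12522512 0.26173915 0.        ] [ 0.46356846 -0.41484165  0.        ]
```

View pics/s7.png

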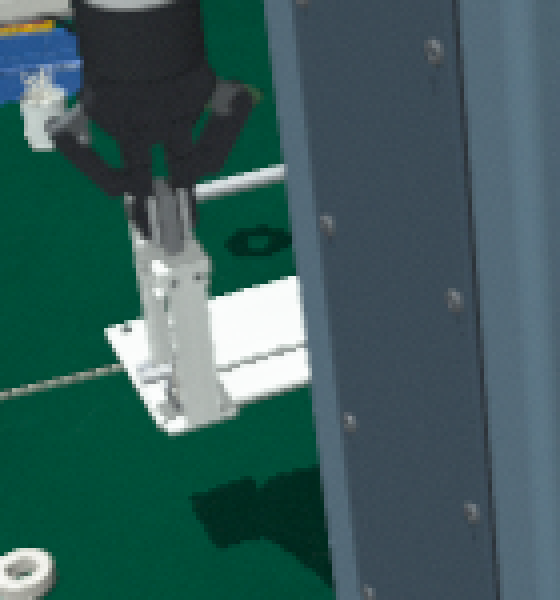

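View pics/t7.png

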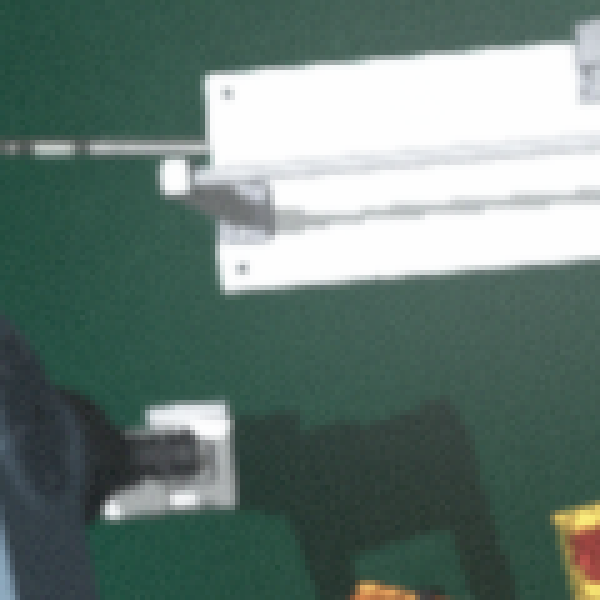

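```bash
python3 -m jog '{"twist":[[0,0,0],[0,0,0],[0,0,-0.3],[0,0,-0.6],[0,0,-0.6],[0,0,-0.6],[0,0,-0.6],[0,0,-0.6],[0,0,-0.6]],"translation":[[0.6,1,0],[1.8,3,0],[3.3,5.6,0],[4.8,8.2,0],[6,10.3,0],[6.7,11.5,0],[6.9,11.8,0],[6.9,11.8,0],[6.9,11.8,0]],"fingers":[1,1,1,1,1,1,1,1,1]}' 40; python3 - <<'E'
from h import *
crop("scene","pics/s8.png",170,120,320,270,4)
crop("top","pics/t8.png",180,100,320,220,5)
for x,y in((.54,.1443),(.6393,.1533)): go(x,y,.265,5.1)
E
```

```text
time_s: 6.1
position: [0.5398, 0.1453, 0.265]
tcp_rot: [-180.0, 0.0, 5.1]
ft_force: [0.2, 0.4, -3.8]
opening: 0.136
trans cm [0.01 0.12 0.02] twist [-0.02  0.02  0.04] | now [0.5398 0.1455 0.2652] [-1.7998e+02  2.0000e-02  5.1400e+00] F [ 0.19  0.9  -2.84] open 0.131 t 6.2 q [ 2.9  7.8 93.6  0.  78.6 87.8]
trans cm [9.98 0.11 0.02] twist [-0.02  0.02  0.04] | now [0.5398 0.1455 0.2652] [-1.7998e+02  2.0000e-02  5.1400e+00] F [ 0.19  0.9  -2.84] open 0.131 t 6.2 q [ 2.9  7.8 93.6  0.  78.6 87.8]
```

View pics/s8.png

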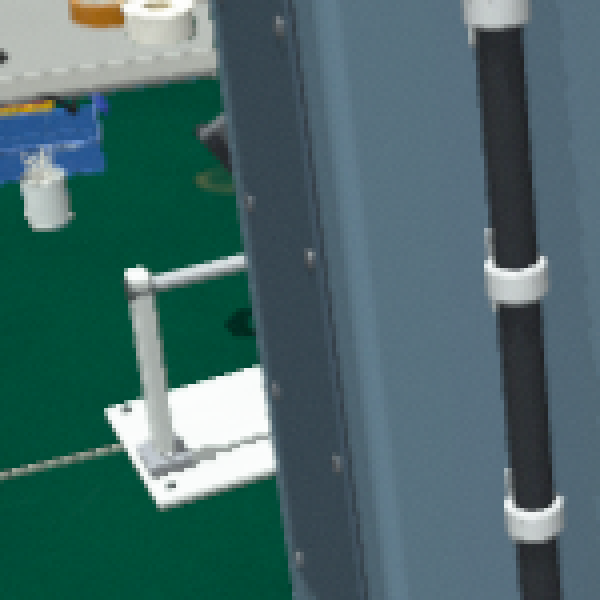

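View pics/t8.png

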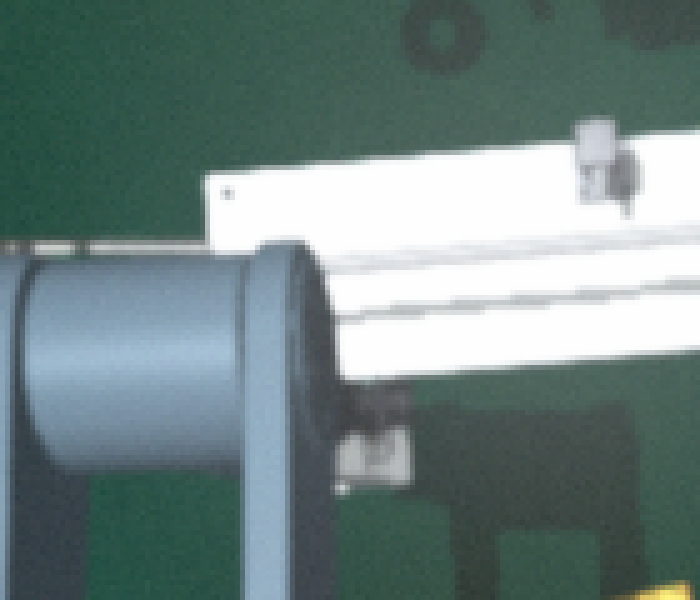

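```bash
python3 -m jog '{"twist":[[0,0,0],[0,0,0],[0,0,0],[0,0,0],[0,0,0],[0,0,0],[0,0,0],[0,0,0],[0,0,0]],"translation":[[0.6,0,0],[2,0,0],[3.5,0,0],[5,0,0],[6.5,0,0],[8,0,0],[9.3,0,0],[10,0,0],[10,0,0]],"fingers":[1,1,1,1,1,1,1,1,1]}' 40; python3 - <<'E'
from h import *
crop("scene","pics/s9.png",170,120,320,270,4)
crop("top","pics/t9.png",180,80,320,200,5)
for z in (.2215,.23): go(.6393,.1533,z,5.13)
E
```

```text
time_s: 7.1
position: [0.6405, 0.1537, 0.265]
tcp_rot: [-180.0, 0.0, 5.1]
ft_force: [-0.2, 0.7, -3.0]
opening: 0.136
trans cm [-0.03  0.03  4.35] twist [-0.    0.05 -0.04] | now [0.6396 0.1536 0.265 ] [-1.80e+02  5.00e-02  5.09e+00] F [ 0.01 -0.66 -2.46] open 0.135 t 7.2 q [ 3.2 20.3 78.5  0.  81.3 88.1]
trans cm [-0.03  0.03  3.5 ] twist [-0.    0.05 -0.04] | now [0.6396 0.1536 0.265 ] [-1.80e+02  5.00e-02  5.09e+00] F [ 0.01 -0.66 -2.46] open 0.135 t 7.2 q [ 3.2 20.3 78.5  0.  81.3 88.1]
```

View pics/s9.png

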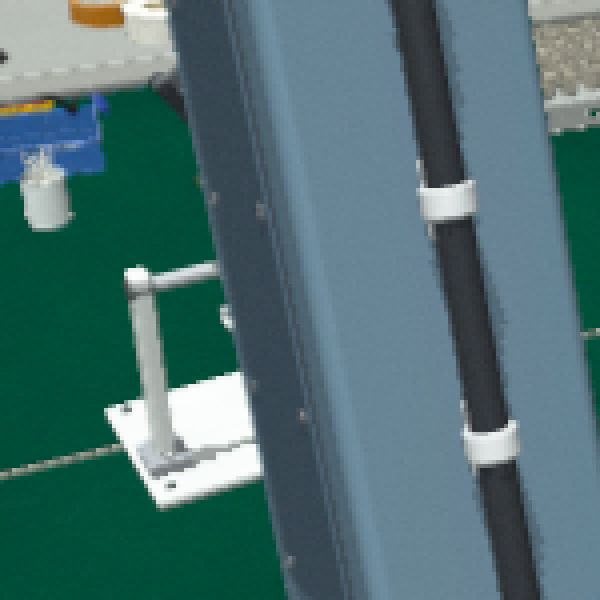

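View pics/t9.png

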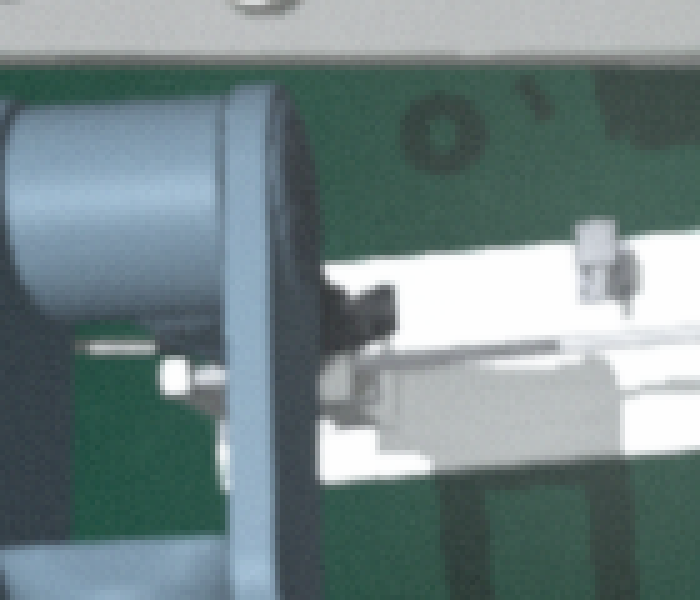

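```bash
python3 - <<'E'
from h import *
for u,v in((195,143.5),(80,157)):
  for z in np.arange(.1,.6,.05):
    q=plane("scene",u,v,z); print(z.round(2),q.round(3),proj("top",q).round(1))
E
python3 -m jog '{"twist":[[0,0,0],[0,0,0],[0,0,0],[0,0,0],[0,0,0],[0,0,0]],"translation":[[0,0,0.8],[0,0,1.8],[0,0,2.8],[0,0,3.4],[0,0,3.6],[0,0,3.6]],"fingers":[1,1,1,1,1,1]}' 40
```

```text
0.1 [1.203 0.174 0.1  ] [245.6 -15.2]
0.15 [1.082 0.191 0.15 ] [236.8  13.1]
0.2 [0.96  0.208 0.2  ] [227.2  44.2]
0.25 [0.839 0.224 0.25 ] [216.6  78.5]
0.3 [0.718 0.241 0.3  ] [204.9 116.4]
0.35 [0.596 0.258 0.35 ] [191.9 158.6]
0.4 [0.475 0.274 0.4  ] [177.2 205.9]
0.45 [0.354 0.291 0.45 ] [160.8 259.2]
0.5 [0.232 0.308 0.5  ] [142.  319.8]
0.55 [0.111 0.324 0.55 ] [120.6 389.3]
0.1 [1.242 0.618 0.1  ] [110.4 -26.6]
0.15 [1.118 0.601 0.15 ] [106.   2.]
0.2 [0.993 0.585 0.2  ] [101.1  33.5]
0.25 [0.869 0.568 0.25 ] [95.7 68.1]
0.3 [0.745 0.552 0.3  ] [ 89.8 106.5]
0.35 [0.621 0.536 0.35 ] [ 83.2 149.2]
0.4 [0.497 0.519 0.4  ] [ 75.7 197. ]
0.45 [0.372 0.503 0.45 ] [ 67.4 251. ]
0.5 [0.248 0.486 0.5  ] [ 57.9 312.3]
0.55 [0.124 0.47  0.55 ] [ 47.  382.7]
time_s: 7.8
position: [0.6398, 0.1533, 0.2287]
tcp_rot: [-180.0, 0.1, 5.1]
ft_force: [0.2, -0.9, -2.2]
opening: 0.135
```

```bash
python3 -m jog '{"twist":[[0,0,0],[0,0,0],[0,0,0],[0,0,0]],"translation":[[0,0,0.15],[0,0,0.3],[0,0,0.4],[0,0,0.4]],"fingers":[1,1,1,1]}' 25; python3 -m jog '{"twist":[[0,0,0],[0,0,0],[0,0,0]],"translation":[[0,0,0.1],[0,0,0.2],[0,0,0.2]],"fingers":[1,1,1]}'
```

```text
time_s: 8.2
position: [0.64, 0.1534, 0.2253]
tcp_rot: [-180.0, 0.0, 5.1]
ft_force: [0.5, 0.1, -3.0]
opening: 0.13
time_s: 8.5
position: [0.6399, 0.1533, 0.2231]
tcp_rot: [-180.0, 0.0, 5.1]
ft_force: [0.1, 0.9, -3.2]
opening: 0.134
```

```bash
python3 -m jog '{"twist":[[0,0,0],[0,0,0],[0,0,0]],"translation":[[0,0,0.1],[0,0,0.1],[0,0,0.1]],"fingers":[1,1,1]}' 25; python3 -m jog '{"twist":[[0,0,0],[0,0,0],[0,0,0]],"translation":[[0,0,0.1],[0,0,0.1],[0,0,0.1]],"fingers":[1,1,1]}'
```

```text
time_s: 8.8
position: [0.6403, 0.1534, 0.2225]
tcp_rot: [-180.0, -0.0, 5.1]
ft_force: [1.7, 0.6, -2.4]
opening: 0.136
time_s: 9.1
position: [0.6406, 0.1534, 0.222]
tcp_rot: [180.0, -0.1, 5.1]
ft_force: [2.3, 0.2, 1.0]
opening: 0.132
```

```bash
python3 -m jog '{"twist":[[0,0,0],[0,0,0]],"translation":[[0,0,0.05],[0,0,0.05]],"fingers":[1,1]}' 25
```

```text
time_s: 9.3
position: [0.6407, 0.1534, 0.2218]
tcp_rot: [180.0, -0.1, 5.1]
ft_force: [2.2, 1.0, 3.7]
opening: 0.136
```

```bash
python3 -m jog '{"twist":[[0,0,0],[0,0,0],[0,0,0]],"translation":[[0.1,0,0],[0.15,0,0],[0.15,0,0]],"fingers":[1,1,1]}' 25;  python3 -m jog '{"twist":[[0,0,0],[0,0,0],[0,0,0],[0,0,0],[0,0,0],[0,0,0]],"translation":[[0,0.3,0],[0,1,0],[0,2,0],[0,3,0],[0,3.7,0],[0,4,0]],"fingers":[1,1,1,1,1,1]}'
```

```text
time_s: 9.6
position: [0.6411, 0.1535, 0.2217]
tcp_rot: [180.0, 0.1, 5.1]
ft_force: [-3.3, -0.9, 8.3]
opening: 0.132
time_s: 10.2
position: [0.6444, 0.1161, 0.2217]
tcp_rot: [-179.7, 0.0, 5.1]
ft_force: [-2.5, 9.9, 7.7]
opening: 0.134
```

```bash
python3 -m jog '{"twist":[[0,0,0],[0,0,0],[0,0,0],[0,0,0],[0,0,0],[0,0,0],[0,0,0]],"translation":[[-0.05,0.2,-0.04],[-0.05,1,-0.04],[-0.05,2,-0.04],[-0.05,3,-0.04],[-0.05,3.7,-0.04],[-0.05,4,-0.04],[-0.05,4,-0.04]],"fingers":[1,1,1,1,1,1,1]}'
```

```text
time_s: 10.9
position: [0.6478, 0.0752, 0.2217]
tcp_rot: [-179.8, 0.0, 5.1]
ft_force: [-0.9, 5.3, 5.9]
opening: 0.128
```

```bash
python3 -m jog '{"twist":[[0,0,0],[0,0,0],[0,0,0],[0,0,0],[0,0,0],[0,0,0],[0,0,0]],"translation":[[0,0.2,-0.02],[0,1,-0.02],[0,2,-0.02],[0,3,-0.02],[0,3.7,-0.02],[0,4,-0.02],[0,4,-0.02]],"fingers":[1,1,1,1,1,1,1]}'; python3 - <<'E'
from h import *
crop("scene","pics/s10.png",190,100,340,250,4)
crop("top","pics/t10.png",220,90,340,190,6)
go(.6536,-.0061,.2217,5.13)
E
```

```text
time_s: 11.6
position: [0.6513, 0.0353, 0.2217]
tcp_rot: [-179.8, 0.0, 5.1]
ft_force: [-0.4, 4.7, 5.4]
opening: 0.136
trans cm [-0.14  4.14 -0.01] twist [-0.13  0.02 -0.04] | now [0.6513 0.0353 0.2217] [-1.7987e+02  2.0000e-02  5.0900e+00] F [-0.1   4.53  5.21] open 0.133 t 11.7 q [-7.4 21.5 81.8  0.1 76.7 77.5]
```

View pics/s10.png

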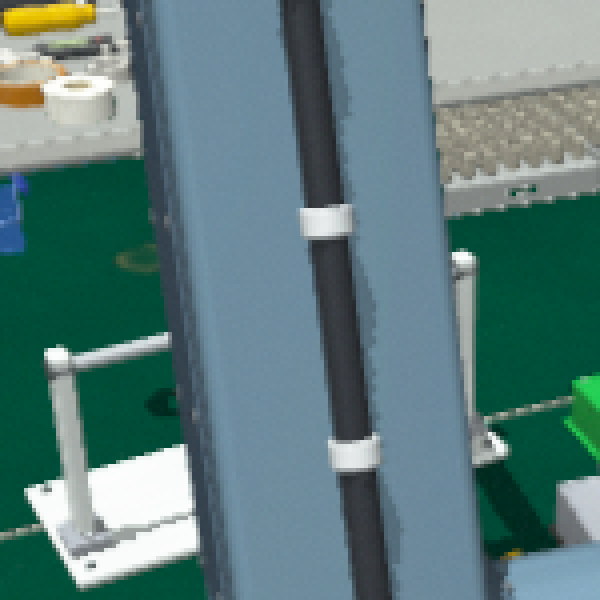

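View pics/t10.png

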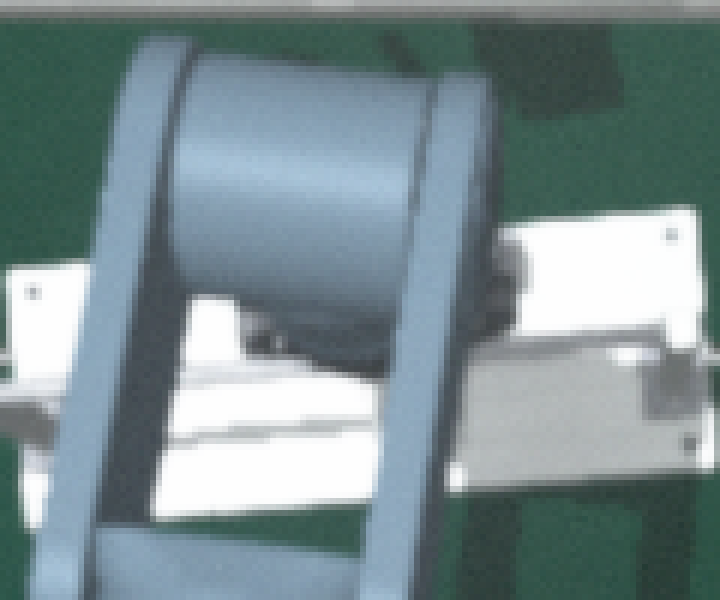

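```bash
python3 -m jog '{"twist":[[0,0,0],[0,0,0],[0,0,0],[0,0,0],[0,0,0],[0,0,0],[0,0,0],[0,0,0]],"translation":[[0,0.2,-0.01],[0,1,-0.01],[0,2,-0.01],[0,3,-0.01],[0,3.7,-0.01],[0,4,-0.01],[0,4.14,-0.01],[0,4.14,-0.01]],"fingers":[1,1,1,1,1,1,1,1]}'; python3 - <<'E'
from h import *
go(.6536,-.0061,.2217,5.13)
E
```

```text
time_s: 12.5
position: [0.6548, -0.0054, 0.2218]
tcp_rot: [-179.8, 0.0, 5.1]
ft_force: [-0.9, 6.3, 6.1]
opening: 0.133
trans cm [-0.13  0.05  0.01] twist [-0.19  0.04 -0.02] | now [ 0.6548 -0.0054  0.2218] [-1.7981e+02  4.0000e-02  5.1100e+00] F [-0.87  6.25  6.06] open 0.133 t 12.5 q [-10.9  21.9  81.4   0.2  76.8  73.9]
```

Next: ease the sideways and downward load, release, rise, and move aside to look.

```bash
python3 -m jog '{"twist":[[0,0,0],[0,0,0],[0,0,0],[0,0,0],[0,0,0],[0,0,0],[0,0,0],[0,0,0],[0,0,0],[0,0,0],[0,0,0]],"translation":[[0,0,-0.03],[0,0,-0.03],[0,0,-0.03],[0,0,-0.03],[0,0,-0.03],[0,0,-0.03],[0,0,-0.03],[0,0,-0.03],[0,0,-0.03],[0,0,-0.03],[0,0,-0.03]],"fingers":[1,0.6,0.2,-0.2,-0.6,-1,-1,-1,-1,-1,-1]}'; python3 -m jog '{"twist":[[0,0,0],[0,0,0],[0,0,0],[0,0,0],[0,0,0]],"translation":[[0,0,-0.5],[0,0,-2],[0,0,-4],[0,0,-6],[0,0,-7]],"fingers":[-1,-1,-1,-1,-1]}'; python3 -m jog '{"twist":[[0,0,0],[0,0,0],[0,0,0],[0,0,0],[0,0,0],[0,0,0],[0,0,0],[0,0,0],[0,0,0],[0,0,0],[0,0,0],[0,0,0]],"translation":[[-1,0,-1],[-4,3,-2],[-8,6,-2],[-11,10,-2],[-14,14,-2],[-16,18,-2],[-16,22,-2],[-16,26,-2],[-16,30,-2],[-16,34,-2],[-16,36,-2],[-16,36,-2]],"fingers":[-1,-1,-1,-1,-1,-1,-1,-1,-1,-1,-1,-1]}'; python3 - <<'E'
from h import *
np.save("sc.npy",vision.camera("scene"));np.save("tp.npy",vision.camera("top"))
s=np.load("sc.npy")[:,:,::-1];t=np.load("tp.npy")[:,:,::-1]
crop("","pics/s11.png",200,130,350,260,5,s)
crop("","pics/t11.png",250,100,350,180,8,t)
go(.448,-.16,.3,5)
E
```

```text
time_s: 13.6
position: [0.6553, -0.0073, 0.2218]
tcp_rot: [-180.0, -0.0, 5.1]
ft_force: [0.2, -1.0, -0.1]
opening: 1.001
time_s: 14.1
position: [0.6563, -0.0075, 0.2956]
tcp_rot: [179.9, -0.3, 5.1]
ft_force: [-0.0, -0.6, 0.7]
opening: 1.004
time_s: 15.3
position: [0.5263, -0.3824, 0.3109]
tcp_rot: [-180.0, 0.1, 4.9]
ft_force: [-0.8, 0.4, 0.3]
opening: 0.999
trans cm [ -5.94 -22.57   1.16] twist [-0.09  0.05  0.02] | now [ 0.527  -0.3796  0.3112] [-1.7991e+02  5.0000e-02  5.0200e+00] F [0.42 0.66 0.13] open 1.0 t 15.4 q [-46.2  17.6  76.6   0.   85.9  38.8]
```

View pics/s11.png

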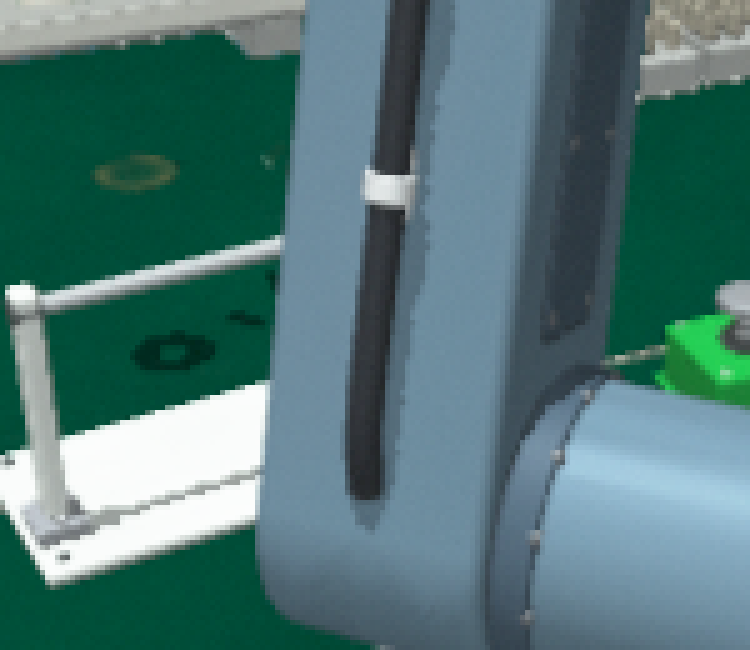

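View pics/t11.png

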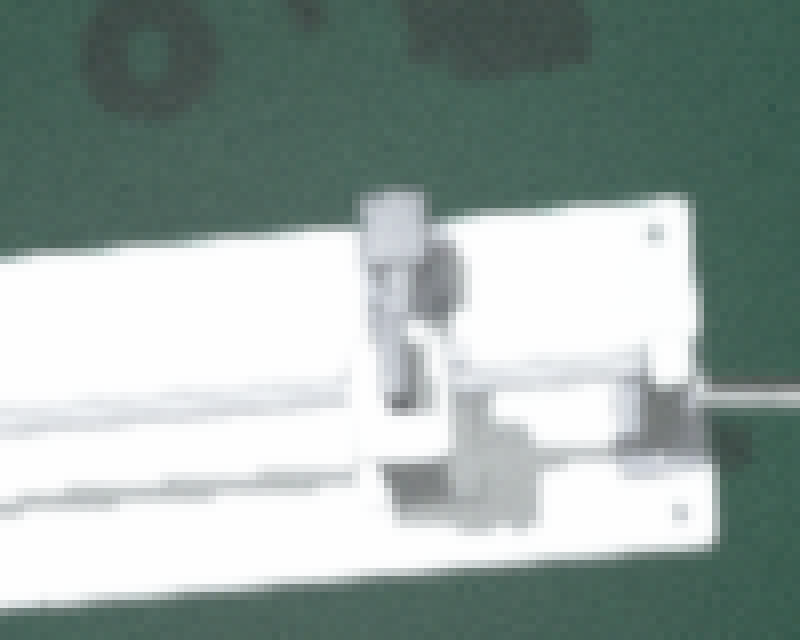

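```bash
python3 - <<'E'
from h import *
go(.22,-.53,.31,5)
E
python3 -m jog '{"twist":[[0,0,0],[0,0,0],[0,0,0],[0,0,0],[0,0,0],[0,0,0],[0,0,0],[0,0,0],[0,0,0],[0,0,0]],"translation":[[-3,1,0],[-7,3,0],[-11,5,0],[-15,7,0],[-19,9,0],[-23,11,0],[-27,12,0],[-30,12,0],[-31,12,0],[-31,12,0]],"fingers":[-1,-1,-1,-1,-1,-1,-1,-1,-1,-1]}'; python3 - <<'E'
from h import *
np.save("sc.npy",vision.camera("scene"))
s=np.load("sc.npy")[:,:,::-1];t=np.load("tp.npy")[:,:,::-1]
crop("","pics/s12.png",200,130,350,260,5,s)
crop("","pics/s13.png",250,160,310,220,10,s)
g=((t.astype(float)/255)**3*255).astype(np.uint8)
crop("","pics/t12.png",285,115,325,165,12,g)
go(.448,-.16,.3,5)
E
```

```text
trans cm [-31.9   12.29   0.13] twist [-0.09  0.05  0.02] | now [ 0.527  -0.3796  0.3112] [-1.7991e+02  5.0000e-02  5.0200e+00] F [0.42 0.66 0.13] open 1.0 t 15.4 q [-46.2  17.6  76.6   0.   85.9  38.8]
time_s: 16.4
position: [0.2291, -0.5261, 0.3121]
tcp_rot: [180.0, -0.0, 5.0]
ft_force: [0.7, 0.5, -1.1]
opening: 0.996
trans cm [ 24.93 -34.54   1.22] twist [ 0.02 -0.04  0.07] | now [ 0.2302 -0.5261  0.3121] [ 1.7998e+02 -4.0000e-02  5.0700e+00] F [ 1.1   1.29 -0.46] open 0.999 t 16.45 q [-78.2   7.7  88.2   0.   84.    6.7]
```

View pics/s12.png

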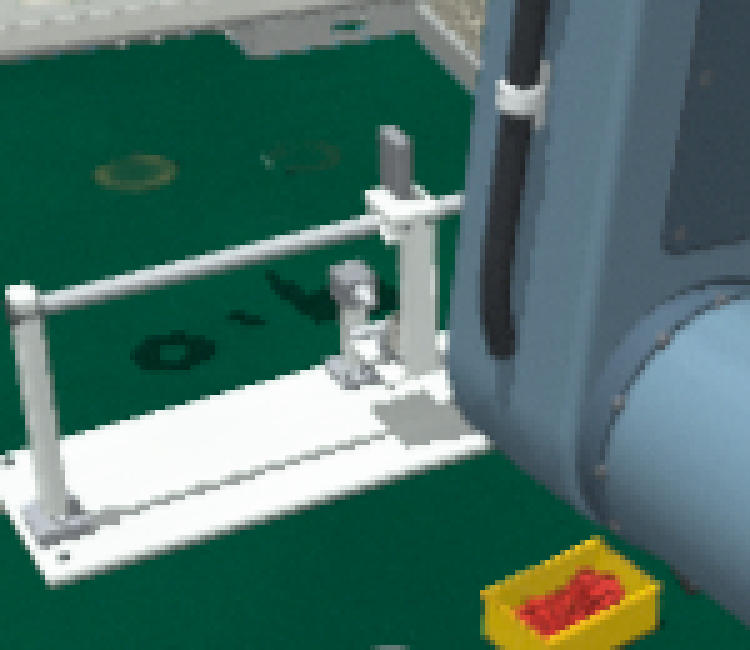

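View pics/s13.png

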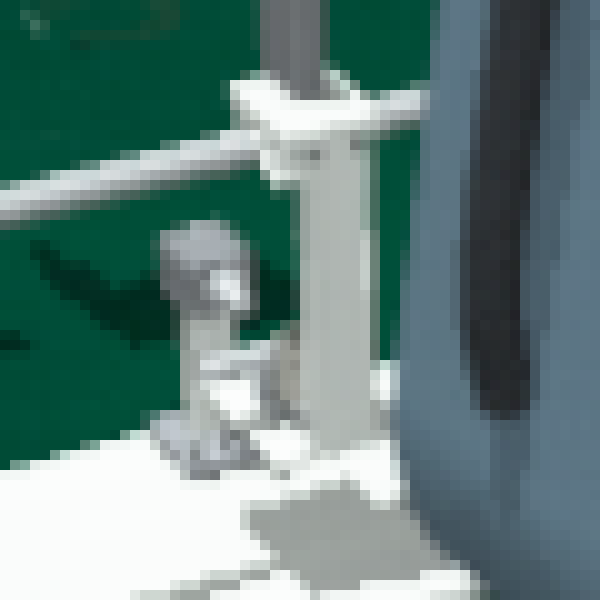

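View pics/t12.png

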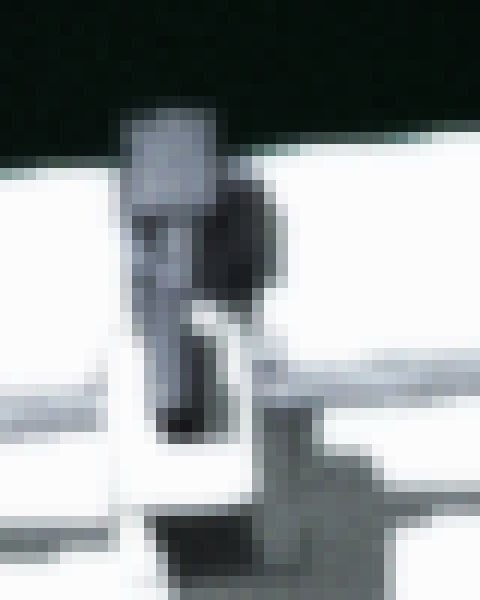

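```bash
python3 - <<'E'
from h import *
s=np.load("sc.npy")[:,:,::-1];t=np.load("tp.npy")[:,:,::-1]; g=((t.astype(float)/255)**3*255).astype(np.uint8)
yaw=np.radians(5.0);ex=np.array([np.cos(yaw),np.sin(yaw),0]);ey=np.array([-np.sin(yaw),np.cos(yaw),0]);c=np.array([.6546,-.0065,.0635])
def W(x,y,z): return c+ex*x/1000+ey*y/1000+[0,0,z/1000]
out=[]
for n,img,x0,y0,w,h,f in(("top",g,285,112,30,50,12),("scene",s,262,150,33,70,8)):
    I=cv2.resize(img[y0:y0+h,x0:x0+w],None,fx=f,fy=f,interpolation=cv2.INTER_NEAREST)
    def pt(P): return tuple(int(round(a)) for a in (proj(n,P)-[x0,y0]+.5)*f)
    L=lambda P,col: cv2.polylines(I,[np.array([pt(p) for p in P])],True,col,1)
    L([W(-15,-6,174),W(15,-6,174),W(15,6,174),W(-15,6,174)],(0,0,255))
    L([W(-30,-25,13),W(36,-25,13),W(36,25,13),W(-30,25,13)],(0,200,0))
    L([W(-10,0,21.5),W(44,0,21.5),W(85,0,21.5)],(0,255,255)); cv2.circle(I,pt(W(44,0,21.5)),3,(255,0,255),-1)
    out.append(cv2.copyMakeBorder(I,0,600-I.shape[0],0,10,0))
cv2.imwrite("pics/o2.png",np.hstack(out))
E
```

```text
(no output)
```

View pics/o2.png

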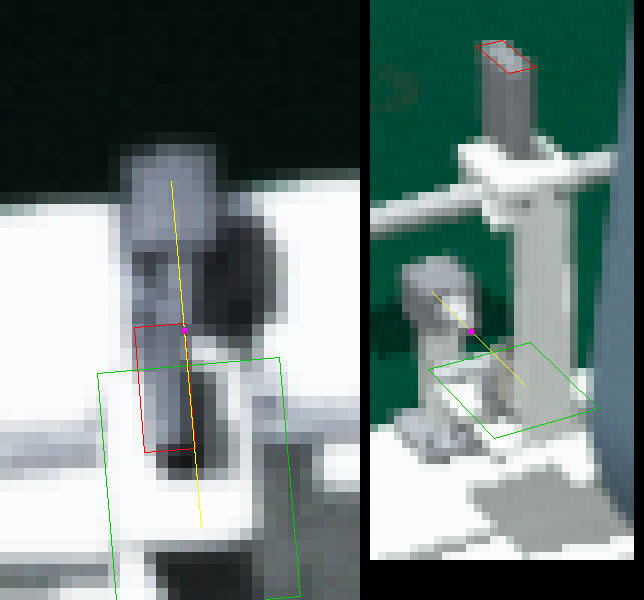

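```bash
python3 -m jog '{"twist":[[0,0,0],[0,0,0],[0,0,0],[0,0,0],[0,0,0],[0,0,0],[0,0,0],[0,0,0],[0,0,0],[0,0,0],[0,0,0],[0,0,0],[0,0,0],[0,0,0]],"translation":[[1.2,-1.7,0],[3.6,-5,0],[6.5,-9,0],[9.5,-13.1,0],[12.5,-17.3,0],[15.5,-21.5,0],[18.5,-25.6,0],[21.5,-29.8,0],[23.7,-32.9,1],[24.7,-34.2,3],[24.9,-34.6,6],[24.9,-34.6,10],[24.9,-34.6,13],[24.9,-34.6,13]],"fingers":[1,1,1,1,1,1,1,1,1,1,1,1,1,1]}' 60; python3 - <<'E'
from h import *
crop("top","pics/t14.png",310,180,390,250,8)
crop("scene","pics/s14.png",230,100,400,260,3)
go(.448,-.159,.116,5)
E
```

```text
time_s: 17.85
position: [0.4449, -0.1567, 0.1778]
tcp_rot: [-179.7, 0.4, 5.2]
ft_force: [-0.7, 1.2, 0.0]
opening: 0.002
trans cm [ 0.05 -0.01  6.63] twist [-0.03  0.01  0.17] | now [ 0.4475 -0.1592  0.1823] [-1.7997e+02  1.0000e-02  5.1700e+00] F [-0.18  0.27  0.05] open -0.004 t 17.95 q [-34.    2.  110.    0.   68.   50.9]
```

View pics/t14.png

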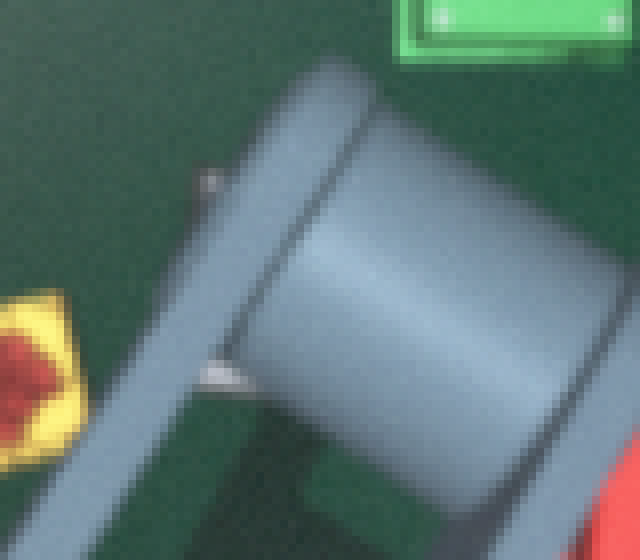

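View pics/s14.png

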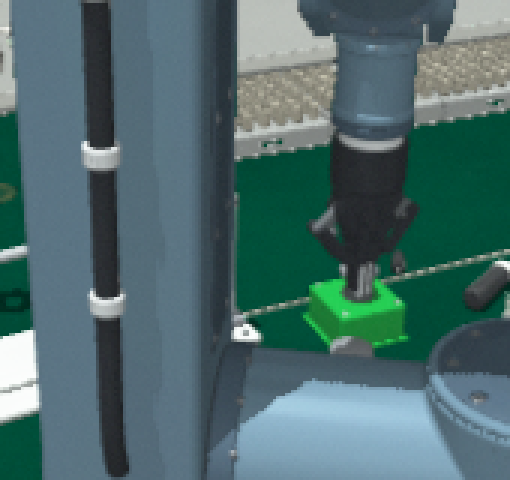

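```bash
python3 -m jog '{"twist":[[0,0,0],[0,0,0],[0,0,0],[0,0,0],[0,0,0],[0,0,0]],"translation":[[0,0,1.5],[0,0,3.3],[0,0,5],[0,0,6],[0,0,6.2],[0,0,6.2]],"fingers":[1,1,1,1,1,1]}'; python3 - <<'E'
from h import *
crop("scene","pics/s15.png",310,160,390,240,7)
print(proj("scene",[.448,-.159,.09]),proj("scene",[.448,-.159,.098]))
go(.448,-.159,.112,5)
E
```

```text
time_s: 18.55
position: [0.4477, -0.1606, 0.1208]
tcp_rot: [179.9, -0.1, 5.1]
ft_force: [-0.0, -0.4, 0.6]
opening: -0.003
[347.20784067 215.1271867 ] [347.36851835 213.05769955]
trans cm [ 0.04 -0.17  0.9 ] twist [ 0.07 -0.09  0.08] | now [ 0.4478 -0.1607  0.121 ] [ 1.7993e+02 -9.0000e-02  5.0800e+00] F [-0.77 -0.02 -0.39] open -0.002 t 18.6 q [-34.1   7.4 112.4   0.   60.1  50.8]
```

View pics/s15.png

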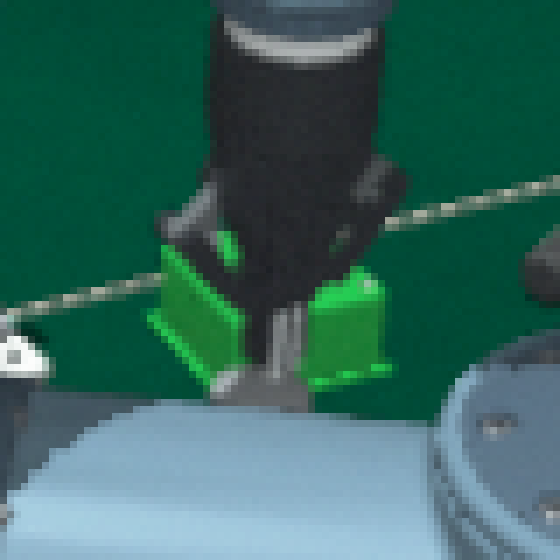

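```bash
python3 -m jog '{"twist":[[0,0,0],[0,0,0],[0,0,0],[0,0,0]],"translation":[[0,-0.3,0],[0,-0.3,0.4],[0,-0.3,0.6],[0,-0.3,0.6]],"fingers":[1,1,1,1]}'; for i in 1; do python3 -m jog '{"twist":[[0,0,0],[0,0,0],[0,0,0]],"translation":[[0,0,0.2],[0,0,0.2],[0,0,0.2]],"fingers":[1,1,1]}'; done
```

```text
time_s: 19.0
position: [0.4464, -0.1571, 0.1135]
tcp_rot: [-180.0, 0.0, 5.1]
ft_force: [0.1, -0.2, 0.1]
opening: 0.0
time_s: 19.3
position: [0.4468, -0.1574, 0.112]
tcp_rot: [180.0, -0.0, 5.1]
ft_force: [-0.7, 0.7, 4.1]
opening: -0.0
```

```bash
python3 -m jog '{"twist":[[0,0,0],[0,0,0],[0,0,0]],"translation":[[0,0,0.1],[0,0,0.1],[0,0,0.1]],"fingers":[1,1,1]}'
```

```text
time_s: 19.6
position: [0.4468, -0.1574, 0.1109]
tcp_rot: [180.0, -0.0, 5.1]
ft_force: [-0.7, 0.8, 2.7]
opening: 0.003
```

```bash
python3 -m jog '{"twist":[[0,0,0],[0,0,0],[0,0,0]],"translation":[[0,0,0.1],[0,0,0.1],[0,0,0.1]],"fingers":[1,1,1]}'
```

```text
time_s: 19.9
position: [0.4468, -0.1574, 0.1099]
tcp_rot: [180.0, -0.0, 5.1]
ft_force: [0.2, -0.2, 3.6]
opening: -0.0
```

```bash
python3 -m jog '{"twist":[[0,0,0],[0,0,0],[0,0,0],[0,0,0],[0,0,0],[0,0,0]],"translation":[[0,0,0.2],[0,0,0.4],[0,0,0.55],[0,0,0.65],[0,0,0.7],[0,0,0.7]],"fingers":[1,1,1,1,1,1]}'; python3 - <<'E'
from h import *
f=[];z=[]
for i in range(10):
    vision.camera("scene");s=r.get_state();f.append(s['ft_force'][2]);z.append(s['position'][2])
print(np.mean(f),np.std(f),np.mean(z),s['time_s'])
crop("scene","pics/s16.png",310,160,390,240,7)
E
```

```text
time_s: 20.5
position: [0.4468, -0.1574, 0.1028]
tcp_rot: [180.0, -0.0, 5.1]
ft_force: [-0.6, 0.0, 5.4]
opening: 0.004
5.820121164330338 0.46879129747386034 0.10289244751769566 21.0
```

View pics/s16.png

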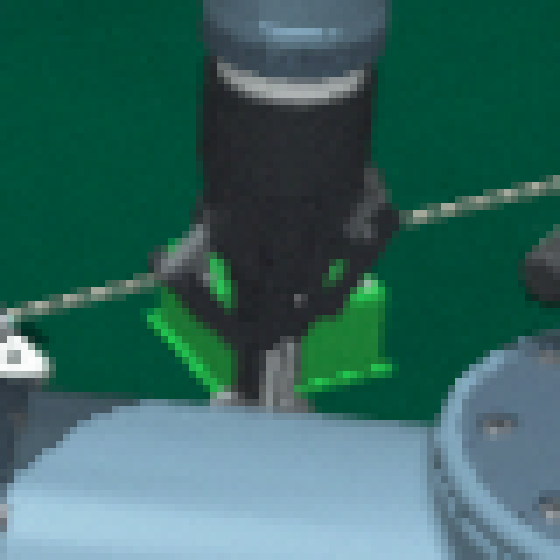

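```bash
python3 -m jog '{"twist":[[0,0,0],[0,0,0],[0,0,0],[0,0,0]],"translation":[[0,0,0.05],[0,0,0.08],[0,0,0.08],[0,0,0.08]],"fingers":[1,1,1,1]}'; python3 - <<'E'
from h import *
f=[];z=[]
for i in range(30):
    a=vision.camera("scene" if i%2 else "top");s=r.get_state();f.append(s['ft_force'][2]);z.append(s['position'][2])
    if i==28:t=a[:,:,::-1]
    if i==29:sc=a[:,:,::-1]
print(np.mean(f),np.std(f),np.mean(z),s['time_s'],s['position'])
crop("","pics/t17.png",250,100,390,240,4,t)
crop("","pics/s17.png",170,120,400,300,3,sc)
E
```

```text
time_s: 21.45
position: [0.4468, -0.1574, 0.1021]
tcp_rot: [180.0, -0.0, 5.1]
ft_force: [-0.9, 0.2, 7.0]
opening: 0.003
6.29198586446268 0.5582697283118545 0.10212856503025028 22.95 [ 0.44684621 -0.15744936  0.10216062]
```

View pics/t17.png

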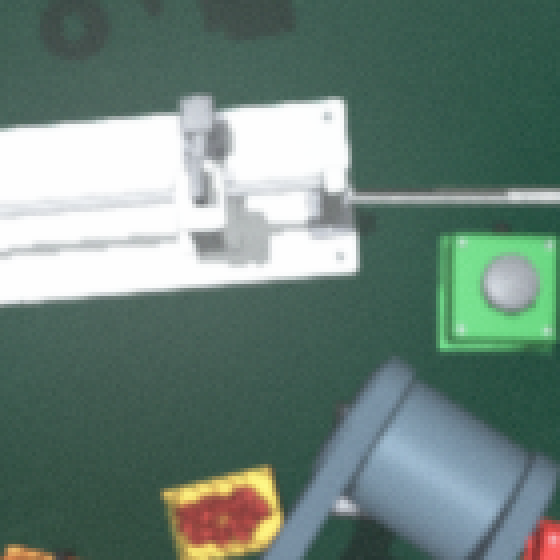

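View pics/s17.png

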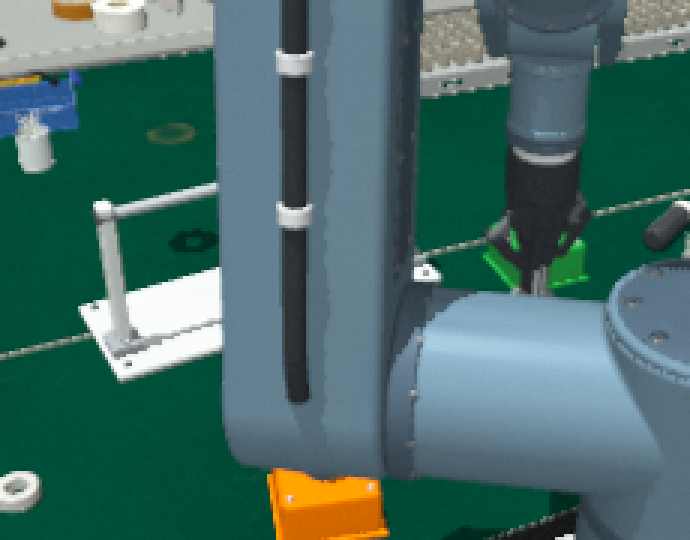

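The carrier still hangs opposite the nozzle: in the top crop the tab and nozzle holder line up near columns 195–205. The plunger is steady at TCP z 0.102 with 6.3 N on it, so I'm handing in.

```bash
python3 -c "
from station import ticket
print(ticket.close_job())"
```

```text
the job is handed in; nothing more can be done
None
```

I hung the carrier on the left end of the rail, about 85 mm left of the middle. I then slid it roughly 160 mm along in steady contact and let it go in front of the nozzle. I handed the job in at about 23 s, with the closed fingertips still holding the plunger near half travel.

- **Carrier:** After I let go it hung upright. The two camera views put the nozzle about 0.5 mm to one side and 1 mm to the other of the carrier's middle, so the alignment is only known to about 1–2 mm. The last top picture showed it in the same place.
- **Plunger:** The checks disagree a little. By height I held it 10 mm below the expected contact height (TCP 0.1021 m against 0.112 m). Contact may have come up to 1.5 mm higher, which would make it as much as 11.5 mm. The average force was 6.3 N against the stated 6.8 N, which would mean about 8.6 mm. The arm hid the dark ring, so I couldn't confirm the depth by eye; it stayed well short of the bottom by either measure.
- **Bystanders:** I moved nothing near the jar, bin or ring gauge. The bin was still in its place in the last pictures, but I did not check the jar and ring gauge separately.

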